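# Lay the brake pad lining-up in the thickness gauge and slide the gauge head over it

## Task

Take the wider of the two brake pads off the sloping rack and lay it flat in the nest of the thickness gauge, lining up and steel backing plate down, with its two ears down in the end pockets; set it down, do not drop it. Then slide the gauge head along its track by the black grip until its dial stands over the middle of the pad, and let go. Leave the narrow pad on the rack as it is.

Things in the scene. Friction and masses are not known exactly. Their poses are not given: they have to be found in the camera images.
- wide_pad: Wider brake pad, 0.42 kg: steel plate 92 x 60 x 6 mm, a 26 mm wide, 16 mm long ear at each end (124 mm overall); on it a grey lining 60 x 88 x 12 mm in two blocks, 4 mm groove between. Origin: centre of the plate's bare face; x along the length, y across, z out of the lining (top at 18 mm). Starts leaning on a rack rib 45 degrees from level, lining outward and up, +x up the slope.
- narrow_pad: The other brake pad, same build and frame but 42 mm wide with one 70 mm long lining block; also 124 mm over the ears. It leans beside the wide pad on the other rib, centres 120 mm apart. To be left alone.
- rack: Fixed aluminium rack 240 mm wide, face sloping 45 degrees, rising along its +x, low side towards the robot. Two ribs at y = +60 and -60 mm, 32 mm wide and 32 mm proud of the back plate, carry a pad each: room for fingertips beside and below the pad's edges. A ledge 14 mm high along the bottom holds the lower ears. Origin: on the table, mid-width, 35 mm in from the feet's front ends; z up.
- gauge: Fixed thickness gauge: grey base plate 270 x 200 x 10 mm with the nest for the pad and, 95 mm to its +y side, a straight track along the gauge's x carrying the gauge head. Origin: centre of the base's underside; x along the nest and the track, z up.
- nest (a point): Centre of the nest, at the level the plate rests on (30 mm above the table, 20 above the base plate); x along the pad, z up. A 36 mm wide bar with a pocket at each end for an ear, open in the middle for fingers beside the pad. Pockets 33 mm wide, end walls 132 mm apart, walls 12 mm high, side walls 14 mm thick from 52 mm out. Either end of the pad may go to either end.
- head_grip (a point): Point on the axis of the gauge head's black grip, a square post 24 x 24 mm in plan standing on the head's aluminium carriage (44 x 44 mm in plan, top 68 mm above the table). The post's top is 112 mm above the table; this point is 95 mm above it. x along the track. Moves with the head.
- head_tip (a point): Tip of the small plunger under the white-faced dial (44 mm diameter) at the end of the head's arm, 95 mm to the gauge's -y from the grip; it moves with the head along the nest's middle line, 52 mm above the table, 4 mm above a seated pad. The dial's top is 75 mm above the table.
- head (a joint): Travel of the gauge head in m along the gauge's -x (towards the robot): 0 parked at the far end, clear of the nest; at 0.130 the dial is over the middle of the nest; it can overrun to 0.170. Stays where left; about 2 N to move.
Things that resemble listed ones, but are neither listed nor needed, are in the scene too. What is shaped like the wide_pad but blue is not meant.

How it is judged:
On the way, in this order (a step that is already met when the one before it is completed fails the run):
1. the wide pad lies seated in the nest, lining up, released, the head not yet over it (x of wide_pad in the frame of nest between -0.007 and 0.007 m and y of wide_pad in the frame of nest between -0.006 and 0.006 m and z of wide_pad in the frame of nest between -0.003 and 0.0025 m and angle between wide_pad's own z axis and vertical below 0.07 rad and angle between the x axis of wide_pad and the x axis of gauge, either way round below 0.2 rad and contact force between the fingers and wide_pad below 0.05 N and value of joint head below 0.06 m), for 0.2 s.
2. the gauge head's dial stands over the middle of the seated pad (value of joint head between 0.122 and 0.138 m and x of wide_pad in the frame of nest between -0.007 and 0.007 m and y of wide_pad in the frame of nest between -0.006 and 0.006 m and z of wide_pad in the frame of nest between -0.003 and 0.0025 m and angle between wide_pad's own z axis and vertical below 0.07 rad and angle between the x axis of wide_pad and the x axis of gauge, either way round below 0.2 rad), for 0.2 s.
At the end, for the whole second after the job is handed in: The wide pad lies flat, lining up (4 degrees), ears in the pockets (7 mm along, 6 mm across, within 2.5 mm of the nest level), released, at rest; the gauge head is within 8 mm of the nest's middle, at rest; the narrow pad is within 20 mm of its start (all of step 2 and contact force between the fingers and wide_pad below 0.05 N and linear speed of wide_pad below 0.02 m/s and velocity of joint head between -0.01 and 0.01 m/s and distance of narrow_pad from where it was at the start of the episode below 0.02 m); the robot touches nothing.
It fails at once if the wide pad is dropped (falls free faster than 0.6 m/s) (contact force between the fingers and wide_pad below 0.05 N and linear speed of wide_pad above 0.6 m/s).
It fails at once if the narrow pad is moved more than 20 mm (distance of narrow_pad from where it was at the start of the episode above 0.02 m).
It also fails if it takes over 67 s, if anything falls off the work surface, if the arm or the gripper's body presses on something with over 40 N, if the wrist force passes 120 N, or if a joint passes its speed limit or range.

## Robot

A 6-joint arm with a two-finger parallel gripper is mounted at the origin on the work surface. World frame = base frame: x ahead of the robot, y to its left, z up, the work surface at z = 0. Lengths are in m, angles in rad, forces in N, time in s.
With the tool pointing down it reaches from about 0.375 to 0.9 m from the base axis. Payload 3.1 kg.
Tool frame: the origin (TCP) lies on the centre line of the jaws, within the pads' length; the fingertips stand 19 mm ahead of it and the grasp point (between the pads) is the TCP; z points along the fingers, y is the line along which they close (so a half turn about z gives the same grasp; the last joint's range is limited). The gripper opens to 85 mm and grips with 20 to 120 N. Pads are 22 mm wide; open, the fingers measure 114 mm over their backs; the gripper's body (76 mm by 85 mm) begins 54 mm behind the grasp point. The pads swing forward as they close: fully open they stand 13 mm farther back than shut.
Start: joints at [-1.437, 0.527, 1.433, -0, 1.181, -0.178], TCP at [0.192, -0.595, 0.25] pointing down, gripper open.
Joint ranges: [-3.08, 3.08], [-0.75, 2.2], [0.22, 2.44], [-1.43, 4.57], [0, 2.65], [-2.85, 2.85]. Speed limits (rad/s): [2.79, 2.79, 3.14, 3.14, 3.14, 3.14].

## Interface

Orientations are given as a unit quaternion [x, y, z, w].
In Python, from station import manip, cams, sign_off gives the robot as it stands.
- The arm moves only by the tool carry_out, never from a script. Its argument "targets" is a list that holds one entry, the list of rows, each a list of 7 numbers: the shift along the tool's x, y, z in cm, then the turn, a rotation vector about the tool's x, y, z in degrees, then the finger opening in cm, from 0 to 8.54. A call has 1 to 12 rows; each row is the pose to reach, as a shift and turn from the pose commanded when the call began, along the tool's axes at that moment; what a row does not reach only later rows make up. A row lasts 1/12 s, in which the tool goes at most 41.7 mm and 7.16 degrees, less where a joint would pass 70% of its speed; a pose out of reach is approached as far as the arm can. A call with a gripper value outside its range is refused whole. The fingers move at their own pace and stop on an object; "force" is the grip in N (left out, the last holds). Time passes only in rows, so rows that repeat a pose let the fingers close. It gives the time, the measured TCP pose, the force, the opening and the grip force at its end, in the units of the state.
- manip.sense(): the state, without advancing time (a new reading comes with each control period).
- cams.snapshot(name): name is "scene" or "top" or "wrist"; returns the picture (400x640x3 uint8, red, green, blue); there is no depth.
- cams.camera_info(name): a dict with "K" (3x3 intrinsics, pixels), "T" (4x4, takes a point from camera to world coordinates). Camera axes: x right, y down, z forward; pixel columns grow to the right and rows downward; lengths in m; the calibration is good to about 2 mm. A picture is of the moment at which its call begins: read the wrist's pose just before it. camera_info takes no time and is no camera call; for the wrist camera it gives the pose at the moment of the call.
- sign_off(): hands the job in; it is judged then, once.
The state is a dict: "t": time; "q": joint angles; "qd": joint speeds; "tau": joint torques, N m; "tcp_pos": TCP position; "tool_rot": TCP orientation; "force": force on the tool from outside, world axes, zero at the start; "ft_torque": the same for the moment, N m; "finger_gap": opening from 0.0 (shut) to 1.0 (fully open); "gripper_force": force on a finger pad.
Only numpy, scipy, OpenCV 4.12 (cv2) and the standard library are available. Lean on these libraries where they do the work, as an engineer would, in place of code of your own. Each camera call takes 0.05 s, during which the arm holds its last target. There are 200 camera calls.

## Working session

There is one attempt and no reset: what is moved stays moved. The work goes in short steps, Python scripts to look and compute and a tool call to move; the robot and the scene stay as the last step left them, time stands still between calls to the robot, and variables do not carry over. Pictures are saved under pics/ and viewed, at most 10 in all, crops included, and the job is handed in when it is done.

Besides the shell and the picture viewer there is one more tool, called after "Request:" in YAML: its name, and indented under it one key for each argument. carry_out: Moves the arm, as the interface text tells. Its arguments: {"type":"object","properties":{"targets":{"type":"array"},"force":{"type":"number"}},"required":["targets"]}

```bash
mkdir -p pics
python3 - <<'E'
from station import manip,cams
import cv2,numpy as np
np.set_printoptions(precision=4,suppress=True)
print(manip.sense())
for n in ["scene","top"]:
    im=cams.snapshot(n); cv2.imwrite(f"pics/{n}0.png",im[:,:,::-1])
    c=cams.camera_info(n); print(n,c["K"],c["T"])
E
```

```text
{'t': 0.0, 'q': array([-1.4365,  0.5285,  1.4339, -0.    ,  1.1814, -0.1785]), 'qd': array([-0.0002,  0.0001,  0.0004,  0.0005,  0.0003, -0.0009]), 'tau': array([ -0.0006, -44.2346, -17.8026,  -0.0004,   0.0084,   0.    ]), 'tcp_pos': array([ 0.1923, -0.594 ,  0.2493]), 'tool_rot': array([ 0.9878,  0.1558,  0.    , -0.0011]), 'force': array([-0.6315,  0.5783,  0.5718]), 'ft_torque': array([ 0.0488, -0.0113, -0.0258]), 'gripper_force': 0.0, 'finger_gap': 0.9979493746245894}
scene [[478.9505   0.     321.7195]
 [  0.     478.9505 210.3924]
 [  0.       0.       1.    ]] [[-0.8842  0.3707 -0.2843  0.833 ]
 [ 0.4671  0.7149 -0.5204  0.6303]
 [ 0.0103 -0.5929 -0.8052  1.1849]
 [ 0.      0.      0.      1.    ]]
top [[516.7829   0.     317.2686]
 [  0.     516.7829 206.1747]
 [  0.       0.       1.    ]] [[ 0.0164 -0.9963  0.0849  0.3437]
 [-0.9999 -0.0161  0.0044 -0.0613]
 [-0.003  -0.0849 -0.9964  1.535 ]
 [ 0.      0.      0.      1.    ]]
```

View pics/scene0.png

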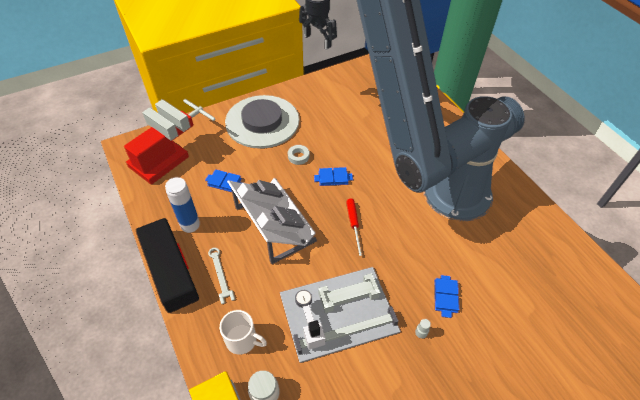

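View pics/top0.png

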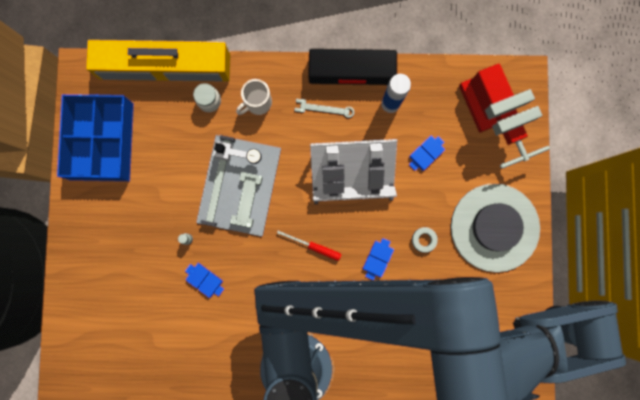

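The top view shows the rack at about (353,170). The wide pad is at (332,172), the narrow pad at (376,170), the gauge at (240,185), and the grip at (221,147). I'll enlarge both views.

Run:
```python
import cv2,numpy as np
t=cv2.imread("pics/top0.png");s=cv2.imread("pics/scene0.png")
a=cv2.resize(t[125:245,190:410],None,fx=3.6,fy=3.6,interpolation=cv2.INTER_CUBIC)
b=cv2.resize(s[170:365,220:405],None,fx=3,fy=3,interpolation=cv2.INTER_CUBIC)
cv2.imwrite("pics/tc.png",a);cv2.imwrite("pics/sc.png",b);print(a.shape,b.shape)
```

```text
(432, 792, 3) (585, 555, 3)
```

View pics/tc.png

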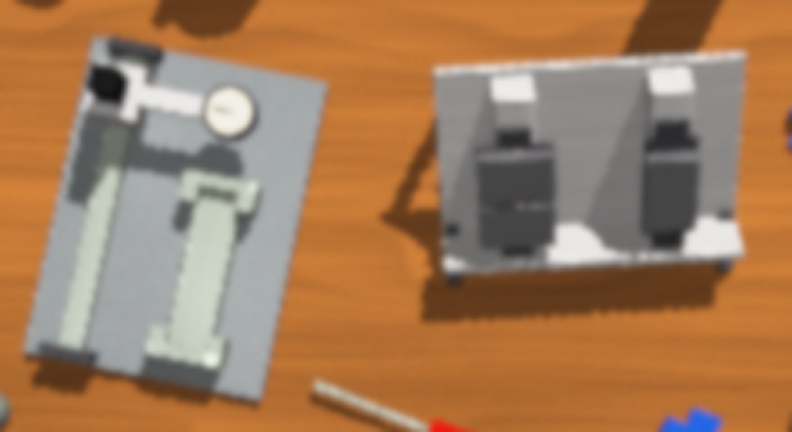

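View pics/sc.png

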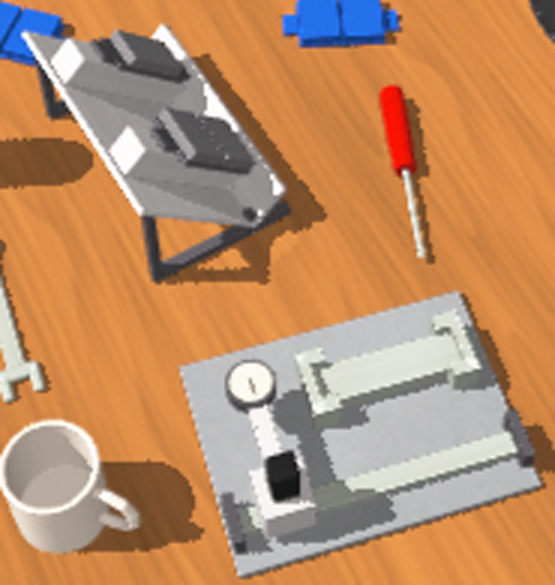

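The crops give the gauge corners: in the top crop (95,37), (328,83), (260,403), (25,355), and in the scene crop (240,577), (182,368), (463,293), (541,487). The wide pad's lining is at top crop (515,198). I'll triangulate these.

```bash
cat > h.py <<'E'
import numpy as np,cv2
from scipy.spatial.transform import Rotation as R
from station import manip,cams
np.set_printoptions(precision=4,suppress=True)
def P(c):
    K=np.array(c["K"]);return K@np.linalg.inv(np.array(c["T"]))[:3]
def tri(cs,ps):
    A=[]
    for c,(u,v) in zip(cs,ps):
        p=P(c);A+=[u*p[2]-p[0],v*p[2]-p[1]]
    A=np.array(A);A/=np.linalg.norm(A[:,:3],axis=1)[:,None];X=np.linalg.lstsq(A[:,:3],-A[:,3],rcond=None)[0]
    e=[np.linalg.norm(proj(c,X)-p) for c,p in zip(cs,ps)]
    return X,np.round(e,1)
def proj(c,X):
    X=np.atleast_2d(X);h=(P(c)@np.c_[X,np.ones(len(X))].T).T;return np.squeeze(h[:,:2]/h[:,2:])
def onz(c,uv,z):
    K=np.array(c["K"]);T=np.array(c["T"]);d=T[:3,:3]@np.linalg.solve(K,[*uv,1]);return T[:3,3]+d*(z-T[2,3])/d[2]
def rows(pos,Rt,p0=None,R0=None):
    "total shift cm & rotvec deg in current tool axes"
    s=manip.sense();p0=s["tcp_pos"] if p0 is None else p0;R0=R.from_quat(s["tool_rot"]) if R0 is None else R0
    return R0.inv().apply(np.array(pos)-p0)*100,(R0.inv()*Rt).as_rotvec(degrees=True)
E
python3 - <<'E'
from h import *
t,s=cams.camera_info("top"),cams.camera_info("scene")
T=lambda u,v:(190+u/3.6,125+v/3.6)
S=lambda u,v:(220+u/3,170+v/3)
pr={'g+far':((95,37),(240,577)),'g-far':((328,83),(182,368)),'g-near':((260,403),(463,293)),'g+near':((25,355),(541,487)),
'dialc':((229,111),(252,384)),'griptop':((108,82),(283,472)),'rackTopL':((436,72),(140,210)),'rackTopR':((743,57),(25,35)),'rackBotL':((446,268),(285,190)),
'padTopL':((483,145),(175,112)),'padribtop':((513,87),(128,148))}
for k,(a,b) in pr.items(): print(k,*tri([t,s],[T(*a),S(*b)]))
print(onz(t,T(515,198),.1), cams.camera_info("wrist"))
E
```

```text
g+far [ 0.6832  0.2542 -0.0001] [0.4 0.5]
g-far [0.6461 0.0584 0.0011] [0.8 0.8]
g-near [ 0.3782  0.1089 -0.0012] [0.8 0.9]
g+near [ 0.4163  0.3039 -0.0041] [0.2 0.3]
dialc [0.6097 0.1316 0.0668] [0.6 0.7]
griptop [0.6269 0.2238 0.0926] [0.4 0.5]
rackTopL [ 0.6328 -0.0351  0.1265] [0.1 0.1]
rackTopR [ 0.6488 -0.2711  0.1222] [0.2 0.2]
rackBotL [ 0.488  -0.0434  0.047 ] [0.8 0.8]
padTopL [ 0.5716 -0.0742  0.1842] [1.8 1.8]
padribtop [ 0.6187 -0.0935  0.1382] [0.5 0.6]
[ 0.5401 -0.0979  0.1   ] {'K': array([[343.5875,   0.    , 322.1226],
       [  0.    , 343.5875, 196.9237],
       [  0.    ,   0.    ,   1.    ]]), 'T': array([[ 0.3077, -0.906 , -0.2907,  0.2673],
       [-0.9515, -0.2936, -0.0922, -0.57  ],
       [-0.0018,  0.305 , -0.9524,  0.3736],
       [ 0.    ,  0.    ,  0.    ,  1.    ]])}
```

```bash
cat >> h.py <<'E'
def padR(yaw,pitch=45): # tool rot for pad frame yaw/pitch deg: tool x=pad x, y=-pad y, z=-pad z
    Rp=R.from_euler('ZY',[yaw,-pitch],degrees=True)
    return Rp*R.from_euler('x',180,degrees=True)
E
python3 - <<'E'
from h import *
Rt=padR(3.9); print(Rt.as_matrix()); print(rows([.435,-.105,.205],Rt))
E
```

```text
[[ 0.7055  0.068   0.7055]
 [ 0.0481 -0.9977  0.0481]
 [ 0.7071  0.     -0.7071]]
(array([ 38.1409, -39.0504,   4.5346]), array([-5.6157, 44.7625, 13.2488]))
```

Request:
carry_out:
  targets:
    - [[3, -3, 0.4, -0.5, 4, 1, 8.5], [6, -6, 0.8, -1, 8, 2, 8.5], [9, -9, 1, -1.4, 11, 3, 8.5], [12, -12, 1.4, -1.8, 14, 4, 8.5], [15, -15, 1.8, -2.2, 17, 5, 8.5], [18, -18, 2.1, -2.6, 20.5, 6, 8.5], [21, -21, 2.5, -3, 24, 7, 8.5], [24, -24, 2.8, -3.4, 28, 8, 8.5], [27, -27, 3.1, -3.8, 32, 9, 8.5], [30, -30, 3.5, -4.3, 36, 10.3, 8.5], [33, -33.5, 3.9, -4.8, 39, 11.5, 8.5], [35.5, -36.5, 4.2, -5.2, 42, 12.5, 8.5]]

```text
t: 1.1
tcp_pos: [0.405, -0.1706, 0.2118]
tool_rot: [0.935, 0.044, 0.352, -0.013]
force: [1.2, -0.2, -0.2]
finger_gap: 0.992
gripper_force: 0.0
```

Run:
```python
from h import *
Rt=padR(3.9); print(manip.sense());print(rows([.435,-.105,.205],Rt))
```

```text
{'t': 1.1, 'q': array([-1.0899,  0.3624,  2.3494,  1.4377,  0.6618, -0.9042]), 'qd': array([ 0.5679,  0.281 ,  0.5958,  2.1923, -0.071 , -1.6521]), 'tau': array([ -2.879 , -24.5742,  -4.9675,  -0.5695,   1.547 ,   1.1413]), 'tcp_pos': array([ 0.405 , -0.1706,  0.2118]), 'tool_rot': array([ 0.9347,  0.0441,  0.3525, -0.0134]), 'force': array([ 1.1679, -0.1553, -0.2164]), 'ft_torque': array([-0.0189,  0.2513, -0.077 ]), 'gripper_force': 0.0, 'finger_gap': 0.9916849720043659}
(array([ 2.2729, -6.2644,  2.8501]), array([-0.6828,  3.6862,  1.2415]))
```

Request:
carry_out:
  targets:
    - [[0.7, -2, 0.9, -0.2, 1.2, 0.4, 8.5], [1.3, -3.5, 1.7, -0.4, 2.2, 0.8, 8.5], [1.9, -5, 2.3, -0.5, 3, 1, 8.5], [2.2, -6, 2.7, -0.6, 3.5, 1.2, 8.5], [2.2, -6, 2.7, -0.6, 3.5, 1.2, 8.5], [2.2, -6, 2.7, -0.6, 3.5, 1.2, 8.5], [2.2, -6, 2.7, -0.6, 3.5, 1.2, 8.5]]

```text
t: 1.68
tcp_pos: [0.4341, -0.1109, 0.2057]
tool_rot: [0.924, 0.033, 0.381, -0.013]
force: [-0.0, -0.4, -0.5]
finger_gap: 0.993
gripper_force: 0.0
```

Run:
```python
from h import *
import pickle
c=cams.camera_info("wrist");im=cams.snapshot("wrist");cv2.imwrite("pics/w1.png",im[:,:,::-1]);pickle.dump(c,open("w1.p","wb"))
Rt=padR(3.9); print(manip.sense());print(rows([.435,-.105,.205],Rt))
```

```text
{'t': 1.7333, 'q': array([-0.9049,  0.421 ,  2.4242,  1.8579,  0.6524, -1.1641]), 'qd': array([-0.0084, -0.0031, -0.0004,  0.0049,  0.002 , -0.0025]), 'tau': array([  0.2872, -23.0542,  -1.4753,   0.5715,   2.2544,   0.0043]), 'tcp_pos': array([ 0.4342, -0.1112,  0.2058]), 'tool_rot': array([ 0.924 ,  0.0324,  0.3807, -0.0126]), 'force': array([0.5374, 0.7069, 0.9789]), 'ft_torque': array([-0.014 ,  0.3281,  0.0279]), 'gripper_force': 0.0, 'finger_gap': 0.9935669215871524}
(array([ 0.036 , -0.6158,  0.1455]), array([-0.0004,  0.2183,  0.1223]))
```

View pics/w1.png

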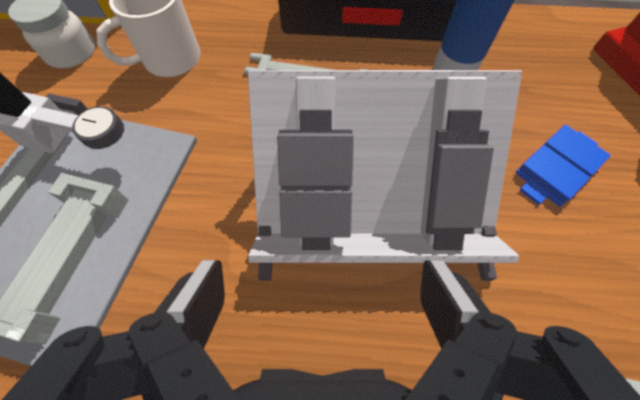

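In the wrist view the wide lining has corners at about (279,130), (353,130), (351,237) and (280,237). The nest bar runs along the left side. I'll take a second view from further left.

Request:
carry_out:
  targets:
    - [[0.3, -2.5, -0.3, 0, 0, 0, 8.5], [0.7, -5, -0.7, 0, 0, 0, 8.5], [1, -7.5, -1, 0, 0, 0, 8.5], [1.5, -10, -1.3, 0, 0, 0, 8.5], [2, -12, -1.5, 0, 0, 0, 8.5], [2, -13, -1.5, 0, 0, 0, 8.5], [2, -13, -1.5, 0, 0, 0, 8.5], [2, -13, -1.5, 0, 0, 0, 8.5], [2, -13, -1.5, 0, 0, 0, 8.5]]

```text
t: 2.48
tcp_pos: [0.4382, 0.0191, 0.2367]
tool_rot: [0.926, 0.032, 0.377, -0.013]
force: [-0.3, 0.8, -0.9]
finger_gap: 0.997
gripper_force: 0.0
```

Run:
```python
from h import *
import pickle
c=cams.camera_info("wrist");im=cams.snapshot("wrist");cv2.imwrite("pics/w2.png",im[:,:,::-1]);pickle.dump(c,open("w2.p","wb"))
print(manip.sense()['tcp_pos'],manip.sense()['q'])
c=pickle.load(open("w1.p","rb"))
o=np.array([[44,30,18],[44,-30,18],[-44,-30,18],[-44,30,18]])/1000.
i=np.array([[279,130],[353,130],[351,237],[280,237]],float)
_,r,t=cv2.solvePnP(o,i,np.array(c["K"]),None)
T=np.array(c["T"]);Rw=T[:3,:3]@cv2.Rodrigues(r)[0];p=T[:3,:3]@t[:,0]+T[:3,3]
print(p,Rw)
```

```text
[0.4382 0.0188 0.2365] [-0.4478  0.2793  2.441   2.2201  0.4474 -1.086 ]
[ 0.5499 -0.0973  0.0868] [[ 0.8331 -0.071  -0.5486]
 [ 0.0544  0.9974 -0.0465]
 [ 0.5505  0.0089  0.8348]]
```

View pics/w2.png

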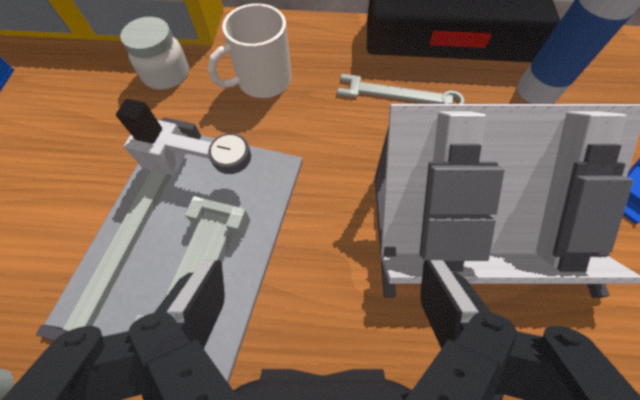

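The second view shows the lining at about (430–502, 165–261), the dial at (229,153) and the far pocket at (216,212). I'll put enlarged crops of both views into one picture.

Run:
```python
from h import *
a=cv2.imread("pics/w1.png");b=cv2.imread("pics/w2.png")
f=lambda im,x,y,w,h,s:cv2.resize(im[y:y+h,x:x+w],None,fx=s,fy=s,interpolation=cv2.INTER_CUBIC)
A=f(a,265,105,100,150,4);B=f(b,415,140,100,150,4)
cv2.imwrite("pics/cmp.png",np.hstack([A,B]))
```

```text
(no output)
```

View pics/cmp.png

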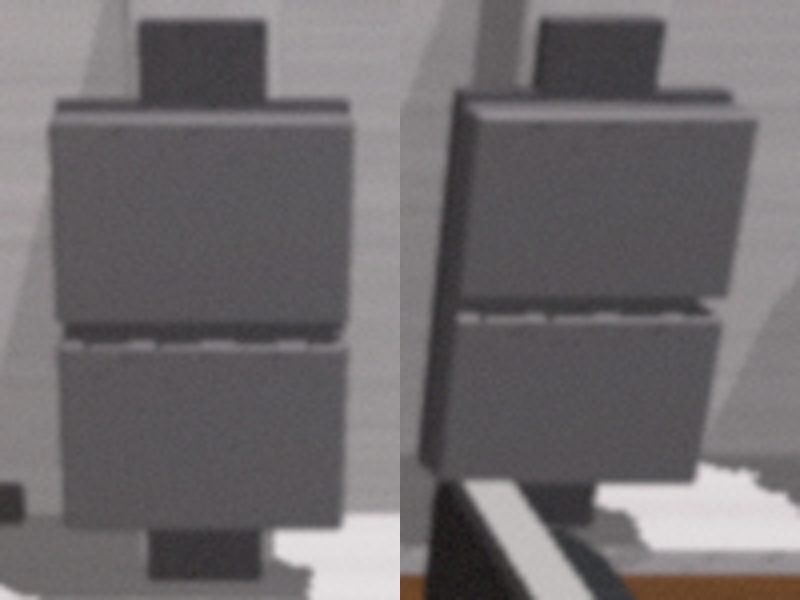

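The crop gives clear corners in both views: the lining at UL, UR, LR and LL, and the ear tops. I'll fit the pad pose jointly to both views.

Run:
```python
from h import *
import pickle
from scipy.optimize import least_squares
c1,c2=[pickle.load(open(f"w{i}.p","rb")) for i in(1,2)]
A=lambda u,v:(265+u/4-.4,105+v/4-.4);B=lambda u,v:(415+u/4-.4,140+v/4-.4)
L=np.array([[44,30,18],[44,-30,18],[-44,-30,18],[-44,30,18],[62,13,6],[62,-13,6],[-62,13,6],[-62,-13,6]])/1e3
o1=np.array([A(*p) for p in[(52,122),(353,124),(342,527),(63,527),(140,20),(265,20),(150,578),(260,578)]])
o2=np.array([B(*p) for p in[(74,116),(356,120),(295,481),(40,478),(140,20),(263,22)]])
def f(x):
    W=R.from_euler('ZYX',x[3:],degrees=True).apply(L)+x[:3]
    return np.r_[(proj(c1,W)-o1).ravel(),(proj(c2,W[:6])-o2).ravel()]
s=least_squares(f,[.55,-.1,.085,4,-45,0],loss='soft_l1',x_scale=[.01,.01,.01,3,3,3])
print(s.x);print(s.fun.reshape(-1,2))
s5=least_squares(lambda y:f([y[0],y[1],y[2],y[3],-45,0]),[.55,-.1,.085,4],loss='soft_l1',x_scale=[.01,.01,.01,3]);print(s5.x,s5.cost,s.cost);print(s5.fun.reshape(-1,2))
# gauge stereo w1,w2: dial centre, base far -y corner, nest far corner
for n,a,b in[('dial',(96,125.5),(229,152)),('basecorner',(195,138),(302,158)),('griptop',(10,97),(137,115))]:print(n,*tri([c1,c2],[a,b]))
```

```text
[  0.5506  -0.0972   0.0867   4.0264 -45.7291  -0.0212]
[[-0.628  -0.2656]
 [ 0.4794 -0.7133]
 [ 0.196   0.4101]
 [ 0.8268  0.3756]
 [-0.5045  0.4454]
 [ 0.6636  0.4691]
 [-0.1964 -0.1598]
 [ 0.627  -0.1463]
 [-0.3485 -0.1978]
 [-0.0753 -1.2303]
 [-1.1883  0.2871]
 [-1.8172  1.0755]
 [ 0.8043  0.0538]
 [ 0.1629 -0.459 ]]
[ 0.5506 -0.0972  0.0865  3.9544] 5.404343633500657 4.961743342832077
[[-0.3853 -0.5679]
 [ 0.5538 -0.9424]
 [ 0.2809  0.5501]
 [ 0.8035  0.4444]
 [-0.266   0.3973]
 [ 0.801   0.4515]
 [-0.2097  0.2074]
 [ 0.6708  0.2503]
 [-0.4439 -0.5532]
 [-0.308  -1.5161]
 [-0.9063  0.456 ]
 [-1.6347  1.1774]
 [ 0.5874 -0.0997]
 [-0.1382 -0.5833]]
dial [0.6094 0.1314 0.0712] [0. 0.]
basecorner [0.6471 0.0596 0.0078] [0.6 0.6]
griptop [0.6567 0.2544 0.0583] [4.1 3.7]
```

Run:
```python
from h import *
Rt=padR(4.0);n=-Rt.as_matrix()[:,2];p=np.array([.5505,-.0972,.0866])
for d in(.08,.006):print(p+d*n,*rows(p+d*n,Rt))
```

```text
[ 0.4941 -0.1011  0.1432] [-3.1195 12.3518 10.0037] [ 0.0594  0.7084 -0.0344]
[ 0.5463 -0.0975  0.0908] [-3.028  12.3441 17.4031] [ 0.0594  0.7084 -0.0344]
```

Request:
carry_out:
  targets:
    - [[-0.3, 1, 0.8, 0, 0.1, 0, 8.5], [-0.7, 3, 2.4, 0, 0.2, 0, 8.5], [-1.2, 5, 4, 0, 0.3, 0, 8.5], [-1.7, 7, 5.6, 0, 0.4, 0, 8.5], [-2.3, 9, 7.3, 0, 0.5, 0, 8.5], [-2.7, 10.8, 8.8, 0, 0.6, 0, 8.5], [-3, 11.9, 9.7, 0, 0.7, 0, 8.5], [-3.1, 12.3, 10, 0, 0.7, 0, 8.5], [-3.1, 12.3, 10, 0, 0.7, 0, 8.5], [-3.1, 12.3, 10, 0, 0.7, 0, 8.5]]

```text
t: 3.37
tcp_pos: [0.4933, -0.0994, 0.1431]
tool_rot: [0.924, 0.032, 0.382, -0.014]
force: [1.0, 0.8, -0.3]
finger_gap: 0.992
gripper_force: 0.0
```

Run:
```python
from h import *
Rt=padR(4.0);n=-Rt.as_matrix()[:,2];p=np.array([.5505,-.0972,.0866])
print(manip.sense()['q'],manip.sense()['tcp_pos'])
for d in(.08,.006):print(*rows(p+d*n,Rt))
```

```text
[-0.7196  0.6453  2.3485  2.2284  0.6866 -1.4038] [ 0.4933 -0.0994  0.1431]
[0.0505 0.1755 0.0447] [-0.0233  0.0674 -0.0512]
[0.0592 0.1785 7.4447] [-0.0233  0.0674 -0.0512]
```

Request:
carry_out:
  targets:
    - [[0, 0.1, 1, 0, 0, 0, 8.5], [0, 0.2, 2.2, 0, 0, 0, 8.5], [0, 0.2, 3.5, 0, 0, 0, 8.5], [0, 0.2, 4.6, 0, 0, 0, 8.5], [0, 0.2, 5.6, 0, 0, 0, 8.5], [0, 0.2, 6.4, 0, 0, 0, 8.5], [0, 0.2, 7, 0, 0, 0, 8.5], [0, 0.2, 7.4, 0, 0, 0, 8.5], [0, 0.2, 7.4, 0, 0, 0, 8.5], [0, 0.2, 7.4, 0, 0, 0, 8.5]]

```text
t: 4.2
tcp_pos: [0.546, -0.0973, 0.0908]
tool_rot: [0.923, 0.033, 0.382, -0.014]
force: [-0.1, 0.2, -0.6]
finger_gap: 0.995
gripper_force: 0.0
```

Run:
```python
from h import *
Rt=padR(4.0);n=-Rt.as_matrix()[:,2];p=np.array([.5505,-.0972,.0866])
s=manip.sense();print(s['q'],s['tcp_pos'],s['force'])
print(*rows(p+.006*n,Rt))
im=cams.snapshot("wrist");cv2.imwrite("pics/w3.png",im[:,:,::-1])
```

```text
[-0.6142  0.7853  2.2337  2.3664  0.6932 -1.449 ] [ 0.546  -0.0973  0.0908] [-0.0575  0.1571 -0.5802]
[0.0172 0.0257 0.0127] [-0.054   0.0415  0.0331]
```

View pics/w3.png

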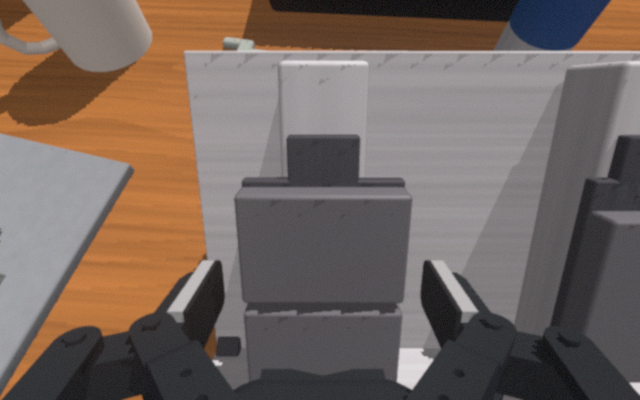

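The fingers straddle the pad symmetrically: tips at x = 210 and 435, pad centre at 323, groove at row 303. I'll close, then lift along the normal.

Request:
carry_out:
  targets:
    - [[0, 0, 0, 0, 0, 0, 7], [0, 0, 0, 0, 0, 0, 6.2], [0, 0, 0, 0, 0, 0, 5.5], [0, 0, 0, 0, 0, 0, 5], [0, 0, 0, 0, 0, 0, 5], [0, 0, 0, 0, 0, 0, 5], [0, 0, 0, 0, 0, 0, 5], [0, 0, 0, 0, 0, 0, 5]]
  force: 70

```text
t: 4.92
tcp_pos: [0.5457, -0.0975, 0.0914]
tool_rot: [0.923, 0.032, 0.382, -0.013]
force: [-4.9, -0.1, 5.7]
finger_gap: 0.695
gripper_force: 75.8
```

Request:
carry_out:
  targets:
    - [[0, 0, -0.4, 0, 0, 0, 5], [0, 0, -1, 0, 0, 0, 5], [0, 0, -2, 0, 0, 0, 5], [0, 0, -3.2, 0, 0, 0, 5], [0, 0, -4.5, 0, 0, 0, 5], [0, 0, -5.8, 0, 0, 0, 5], [0, 0, -6.8, 0, 0, 0, 5], [0, 0, -7.5, 0, 0, 0, 5], [0, 0, -7.5, 0, 0, 0, 5], [0, 0, -7.5, 0, 0, 0, 5]]

```text
t: 5.75
tcp_pos: [0.493, -0.1016, 0.1443]
tool_rot: [0.923, 0.032, 0.382, -0.013]
force: [0.2, 0.3, -4.6]
finger_gap: 0.69
gripper_force: 76.6
```

Run:
```python
from h import *
s=manip.sense();print(s['q'],s['tcp_pos'],s['force'],s['gripper_force'],s['finger_gap'])
Rt=padR(-10.6,0)
for p in([.45,.05,.20],[.5,.15,.20]):print(*rows(p,Rt))
```

```text
[-0.7254  0.6417  2.3471  2.2186  0.6848 -1.3989] [ 0.493  -0.1016  0.1443] [ 0.1604  0.2687 -4.5707] 76.58432990312576 0.6895571646691144
[  1.656  -15.4183  -6.2332] [ -5.7027 -44.7296  13.8534]
[  5.6815 -25.045   -2.2182] [ -5.7027 -44.7296  13.8534]
```

Run:
```python
from h import *
s=manip.sense();c=cams.camera_info("wrist")
Tt=np.eye(4);Tt[:3,:3]=R.from_quat(s['tool_rot']).as_matrix();Tt[:3,3]=s['tcp_pos']
X=np.linalg.inv(Tt)@np.array(c['T'])
N=np.array([.4816,.1553,.03]);gx=np.array([.983,-.184,0])
pts=np.array([N+gx*.07,N,N-gx*.07])
for pos,yaw,pit in[([.42,-.03,.25],-10,25),([.42,0,.25],-10,0),([.45,0.02,.28],-10,0),([.42,-.03,.25],4,45),([.42,-.0,.28],-10,45),([.45,-.0,.28],0,10)]:
    Tn=np.eye(4);Tn[:3,:3]=padR(yaw,pit).as_matrix();Tn[:3,3]=pos
    cc={'K':c['K'],'T':Tn@X};print(pos,yaw,pit,proj(cc,pts).round().tolist(),proj(cc,Tn[:3,3]+padR(yaw,pit).apply([[.062,.03,0],[.062,-.03,0]])).round().tolist(),*rows(pos,padR(yaw,pit)))
```

```text
[0.42, -0.03, 0.25] -10 25 [[145.0, 167.0], [140.0, 232.0], [135.0, 300.0]] [[406.0, 137.0], [239.0, 137.0]] [  2.6752  -7.6446 -12.2773] [ -8.0451 -19.8783  11.5456]
[0.42, 0, 0.25] -10 0 [[147.0, 59.0], [157.0, 135.0], [167.0, 202.0]] [[406.0, 137.0], [239.0, 137.0]] [  2.8244 -10.6372 -12.1304] [ -5.4672 -44.7495  13.2847]
[0.45, 0.02, 0.28] -10 0 [[189.0, 88.0], [196.0, 155.0], [202.0, 215.0]] [[406.0, 137.0], [239.0, 137.0]] [  7.1612 -12.4215 -12.0395] [ -5.4672 -44.7495  13.2847]
[0.42, -0.03, 0.25] 4 45 [[183.0, 207.0], [155.0, 264.0], [122.0, 330.0]] [[406.0, 137.0], [239.0, 137.0]] [  2.6752  -7.6446 -12.2773] [0.0197 0.0253 0.0213]
[0.42, -0.0, 0.28] -10 45 [[186.0, 247.0], [174.0, 307.0], [160.0, 379.0]] [[406.0, 137.0], [239.0, 137.0]] [  4.9447 -10.6357 -14.2527] [-9.8777  0.0217  9.9229]
[0.45, -0.0, 0.28] 0 10 [[192.0, 109.0], [184.0, 172.0], [176.0, 232.0]] [[406.0, 137.0], [239.0, 137.0]] [  7.0617 -10.4264 -12.1374] [ -1.8496 -34.9613   3.6188]
```

Request:
carry_out:
  targets:
    - [[0.1, -0.2, -0.8, 0, 0, 0, 5], [0.3, -0.7, -2, -0.3, -1.5, 0.4, 5], [0.7, -1.5, -3.2, -0.7, -5, 1.5, 5], [1.3, -2.6, -4.5, -1.1, -9, 2.7, 5], [2, -3.9, -5.8, -1.6, -13.3, 4, 5], [2.8, -5.2, -7, -2.2, -17.7, 5.3, 5], [3.6, -6.5, -8, -2.7, -22, 6.6, 5], [4.4, -7.8, -9, -3.2, -26.5, 7.9, 5], [5.2, -9.2, -10, -3.8, -31, 9.2, 5], [6, -10.4, -10.8, -4.3, -35.5, 10.5, 5], [6.6, -11.4, -11.5, -4.8, -39.5, 11.8, 5], [7, -12, -11.9, -5.2, -42.5, 12.6, 5]]

```text
t: 6.75
tcp_pos: [0.4613, -0.0012, 0.234]
tool_rot: [0.972, 0.005, 0.223, -0.072]
force: [0.8, 0.4, -5.0]
finger_gap: 0.692
gripper_force: 76.6
```

Run:
```python
from h import *
s=manip.sense();print(s['q'],s['tcp_pos'],s['finger_gap'])
print(*rows([.45,.02,.28],padR(-10.6,0)))
```

```text
[-0.4475  0.2415  2.1476  0.7077  0.5058  0.5289] [ 0.4613 -0.0012  0.234 ] 0.6921511467801165
[ 0.9336 -2.7803 -4.2838] [-10.6614 -24.958   10.9526]
```

Request:
carry_out:
  targets:
    - [[0.2, -0.7, -1, -2.5, -6, 2.7, 5], [0.5, -1.4, -2.2, -5.3, -12.5, 5.5, 5], [0.7, -2.1, -3.2, -8, -18.7, 8.2, 5], [0.9, -2.7, -4, -10, -23.5, 10.4, 5], [0.9, -2.8, -4.3, -10.7, -25, 11, 5], [0.9, -2.8, -4.3, -10.7, -25, 11, 5], [0.9, -2.8, -4.3, -10.7, -25, 11, 5], [0.9, -2.8, -4.3, -10.7, -25, 11, 5]]

```text
t: 7.42
tcp_pos: [0.4509, 0.0196, 0.2796]
tool_rot: [0.996, -0.092, 0.002, 0.001]
force: [-0.6, -0.1, -6.2]
finger_gap: 0.693
gripper_force: 77.0
```

Run:
```python
from h import *
import pickle
c=cams.camera_info("wrist");im=cams.snapshot("wrist")[:,:,::-1];cv2.imwrite("pics/w4.png",im);pickle.dump(c,open("w4.p","wb"))
s=manip.sense();print(s['q'],s['tcp_pos'],s['finger_gap'])
print(*rows([.45,.02,.28],padR(-10.6,0)))
a=cv2.imread("pics/w1.png")
f=lambda im,x,y,w,h,s:cv2.resize(im[y:y+h,x:x+w],None,fx=s,fy=s,interpolation=cv2.INTER_CUBIC)
L=f(im,110,30,135,200,3);Rr=f(a,0,160,130,200,3)
cv2.imwrite("pics/cmp2.png",np.hstack([L,Rr]))
```

```text
[-0.2056  0.25    1.8176 -0.0009  1.0713  1.5509] [0.4496 0.0194 0.2792] 0.6908182161202744
[ 0.0257 -0.0671 -0.0767] [ 0.0467 -0.1559 -0.0163]
```

View pics/cmp2.png

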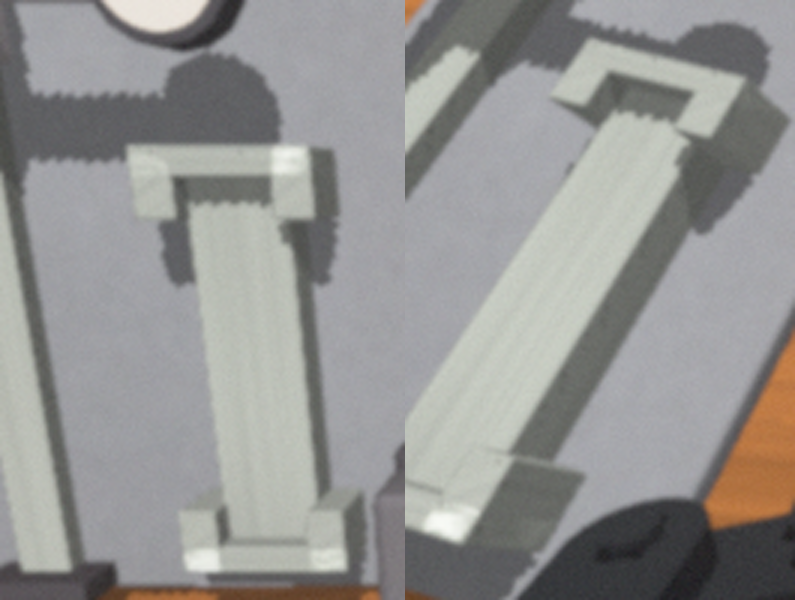

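The left crop shows the nest: far pocket outer corners (128,146) and (306,148), side wall ends at row 217. The near pocket has outer corners (187,570) and (345,571), side wall ends at row 512.

Run:
```python
from h import *
import pickle
c=pickle.load(open("w4.p","rb"));c1=pickle.load(open("w1.p","rb"))
f=lambda u,v:(110+u/3-.3,30+v/3-.3)
g=lambda u,v:((u-405)/3-.3,160+v/3-.3)
D={'FL':(128,146),'FR':(306,148),'fl':(133,217),'fr':(315,217),'nl':(180,512),'nr':(358,512),'NL':(187,570),'NR':(345,571),'il':(173,177),'ir':(272,177),'fil':(174,217),'fir':(274,217)}
W={k:onz(c,f(*v),.042) for k,v in D.items()}
for k,v in W.items():print(k,v[:2])
d=lambda a,b:np.linalg.norm(W[a]-W[b])
print('w',d('FL','FR'),d('fl','fr'),d('nl','nr'),d('NL','NR'),'in',d('fil','fir'),'gap',d('fl','nl'),d('fr','nr'),'out',d('FL','NL'),d('FR','NR'))
m=lambda *k:np.mean([W[a] for a in k],0)
print('centres',m('FL','FR','NL','NR'),m('fl','fr','nl','nr'))
v=m('FL','FR')-m('NL','NR');print('yaw',np.degrees(np.arctan2(v[1],v[0])))
v=m('fl','fr')-m('nl','nr');print('yaw',np.degrees(np.arctan2(v[1],v[0])))
# stereo heights
for n,a,b in[('FL',(128,146),(590,38)),('FR',(306,148),(745,75)),('fr',(315,217),(712,135)),('fil',(174,217),(590,105))]:print(n,*tri([c,c1],[f(*a),g(*b)]))
```

```text
FL [0.5681 0.1699]
FR [0.5567 0.1119]
fl [0.5461 0.1757]
fr [0.5348 0.1151]
nl [0.4424 0.1931]
nr [0.4303 0.1285]
NL [0.4199 0.1977]
NR [0.4086 0.1394]
il [0.556  0.1583]
ir [0.5499 0.1257]
fil [0.5435 0.162 ]
fir [0.5373 0.1287]
w 0.05904428526266988 0.061638926154444766 0.06575118663084879 0.05938908468559487 in 0.03386754178079108 gap 0.10514212322955749 0.10530737187147214 out 0.15082030080306352 0.15060963056842905
centres [0.4883 0.1547 0.042 ] [0.4884 0.1531 0.042 ]
yaw -10.575731754547892
yaw -8.405855517131668
FL [0.568  0.1693 0.0433] [0. 0.]
FR [0.5569 0.111  0.0437] [0.6 0.6]
fr [0.5349 0.1148 0.0423] [0.2 0.3]
fil [0.5441 0.1627 0.0392] [0.7 0.7]
```

Run:
```python
from h import *
print(*rows([.4883,.1547,.066],padR(-10.6,0)))
```

```text
[  1.2504 -14.0296  21.3153] [ 0.0467 -0.1559 -0.0163]
```

Request:
carry_out:
  targets:
    - [[0.1, -1.5, 0.5, 0, 0, 0, 5], [0.4, -4, 2, 0, 0, 0, 5], [0.7, -7, 4.5, 0, 0, 0, 5], [1, -10, 7, 0, 0, 0, 5], [1.2, -12.5, 9.5, 0, -0.1, 0, 5], [1.2, -13.8, 12, 0, -0.1, 0, 5], [1.2, -14, 14.5, 0, -0.1, 0, 5], [1.2, -14, 17, 0, -0.1, 0, 5], [1.2, -14, 19, 0, -0.1, 0, 5], [1.2, -14, 20.5, 0, -0.1, 0, 5], [1.2, -14, 21.3, 0, -0.1, 0, 5], [1.2, -14, 21.3, 0, -0.1, 0, 5]]

```text
t: 8.47
tcp_pos: [0.488, 0.1523, 0.0654]
tool_rot: [0.996, -0.094, -0.001, 0.002]
force: [-0.6, -0.7, -4.4]
finger_gap: 0.692
gripper_force: 77.0
```

Run:
```python
from h import *
import pickle
s=manip.sense();print(s['q'],s['tcp_pos'],s['force'],*rows([.4883,.1547,.036],padR(-10.6,0)))
c=cams.camera_info("wrist");im=cams.snapshot("wrist")[:,:,::-1];cv2.imwrite("pics/w5.png",im);pickle.dump(c,open("w5.p","wb"))
sc=cams.snapshot("scene")[:,:,::-1]
f=lambda im,x,y,w,h,s:cv2.resize(im[y:y+h,x:x+w],None,fx=s,fy=s,interpolation=cv2.INTER_CUBIC)
cv2.imwrite("pics/cmp3.png",np.hstack([f(im,190,70,240,280,2),f(sc,280,235,80,140,4)[:560]]))
```

```text
[ 0.0852  0.683   1.8543 -0.005   0.6063  1.8486] [0.488  0.1523 0.0654] [-0.6274 -0.6515 -4.4472] [-0.016  -0.2509  2.944 ] [ 0.1871  0.0639 -0.1982]
```

View pics/cmp3.png

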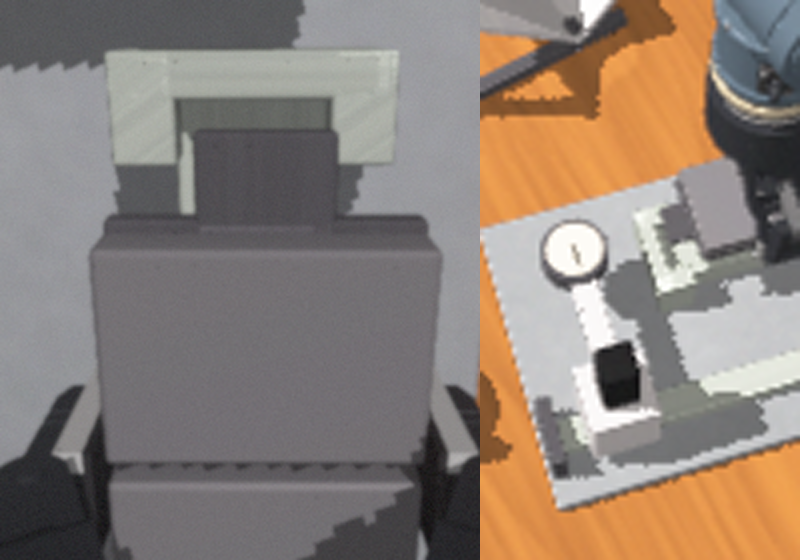

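The held pad's ear has corners at crop (196,131) and (335,131). The pocket's inner end wall runs (175,98)–(330,98), and its outer outline is (107,52), (397,51), (113,163), (393,163). I'll compute the fine offset.

Run:
```python
from h import *
import pickle
c=pickle.load(open("w5.p","rb"));f=lambda u,v:(190+u/2-.25,70+v/2-.25)
s=manip.sense();z=s['tcp_pos'][2]
q=lambda p,h:onz(c,f(*p),h)[:2]
FL,FR,fl,fr,il,ir=[q(p,.042) for p in[(107,52),(397,51),(113,163),(393,163),(175,98),(330,98)]]
print('widths',np.linalg.norm(FL-FR),np.linalg.norm(fl-fr),np.linalg.norm(il-ir))
v=FL-FR;yaw=np.degrees(np.arctan2(v[1],v[0]))-90;v=fl-fr;yb=np.degrees(np.arctan2(v[1],v[0]))-90;print('yaw',yaw,yb)
a=np.radians(-10.6);gx=np.array([np.cos(a),np.sin(a)]);gy=np.array([-gx[1],gx[0]])
print('wallthick/sidelen',(FL+FR-il-ir)/2@gx,(FL+FR-fl-fr)/2@gx)
C=[(fl+fr)/2-.052*gx,(il+ir)/2-.066*gx];print('nest c',C)
for h in(z-.002,z,z+.002):
    el,er=q((196,131),h),q((335,131),h);P0=(el+er)/2-.062*gx
    u=el-er;print('pad',h,np.linalg.norm(u),np.degrees(np.arctan2(u[1],u[0]))-90,P0,'tcp-pad',s['tcp_pos'][:2]-P0,'off along/across mm',(P0-C[0])@gx*1e3,(P0-C[0])@gy*1e3,(P0-C[1])@gx*1e3,(P0-C[1])@gy*1e3)
# lining top face corners
l=[q(p,z+.012) for p in[(93,252),(440,252)]];print('lining w',np.linalg.norm(l[0]-l[1]),(l[0]+l[1])/2-.044*gx)
```

```text
widths 0.059697046647207576 0.06052421928615618 0.03255389770561715
yaw -10.611801499496266 -10.828010799049864
wallthick/sidelen 0.009369972219322018 0.023123699950695832
nest c [array([0.4887, 0.1547]), array([0.4884, 0.1548])]
pad 0.06535950555293431 0.024930588182190547 -10.820090220216358 [0.4882 0.1521] tcp-pad [0.0019 0.0006] off along/across mm 0.0044943352749421015 -2.6247500449972945 0.2507666039011084 -2.6234946322280437
pad 0.06735950555293431 0.02452879948132296 -10.820090220216201 [0.4884 0.1521] tcp-pad [0.0016 0.0006] off along/across mm 0.2737534361570839 -2.617500795172533 0.5200257047832503 -2.616245382403282
pad 0.06935950555293431 0.024127010780455427 -10.820090220216287 [0.4887 0.152 ] tcp-pad [0.0013 0.0007] off along/across mm 0.5430125370391167 -2.610251545347791 0.7892848056652829 -2.6089961325785405
lining w 0.05834238444977054 [0.4878 0.1521]
```

Request:
carry_out:
  targets:
    - [[0, -0.13, 0.3, 0, 0, 0, 5], [0, -0.26, 0.6, 0, 0, 0, 5], [0, -0.26, 0.9, 0, 0, 0, 5], [0, -0.26, 1.2, 0, 0, 0, 5], [0, -0.26, 1.4, 0, 0, 0, 5], [0, -0.26, 1.6, 0, 0, 0, 5], [0, -0.26, 1.6, 0, 0, 0, 5], [0, -0.26, 1.6, 0, 0, 0, 5], [0, -0.26, 1.6, 0, 0, 0, 5]]

```text
t: 9.32
tcp_pos: [0.491, 0.1557, 0.0511]
tool_rot: [0.996, -0.094, 0.002, 0.001]
force: [-0.3, 0.0, -4.7]
finger_gap: 0.688
gripper_force: 77.1
```

Run:
```python
from h import *
s=manip.sense();print(s['tcp_pos'],s['force'],*rows([.4885,.1547,.036],padR(-10.6,0)))
```

```text
[0.491  0.1557 0.0511] [-0.3321  0.0341 -4.7222] [-0.237   0.1465  1.5101] [ 0.1284 -0.242  -0.1429]
```

Request:
carry_out:
  targets:
    - [[0, 0, 0.2, 0, 0, 0, 5], [0, 0, 0.4, 0, 0, 0, 5], [0, 0, 0.6, 0, 0, 0, 5], [0, 0, 0.8, 0, 0, 0, 5], [0, 0, 0.9, 0, 0, 0, 5], [0, 0, 1, 0, 0, 0, 5], [0, 0, 1, 0, 0, 0, 5]]

```text
t: 9.9
tcp_pos: [0.4909, 0.1557, 0.0409]
tool_rot: [0.996, -0.094, 0.002, 0.001]
force: [-0.4, 0.6, -4.6]
finger_gap: 0.69
gripper_force: 77.1
```

Request:
carry_out:
  targets:
    - [[0, 0, 0.1, 0, 0, 0, 5], [0, 0, 0.2, 0, 0, 0, 5], [0, 0, 0.3, 0, 0, 0, 5], [0, 0, 0.3, 0, 0, 0, 5], [0, 0, 0.3, 0, 0, 0, 5]]

```text
t: 10.32
tcp_pos: [0.491, 0.1557, 0.0381]
tool_rot: [0.996, -0.094, 0.002, 0.001]
force: [0.5, 0.2, -4.7]
finger_gap: 0.689
gripper_force: 77.1
```

Request:
carry_out:
  targets:
    - [[0, 0, 0.07, 0, 0, 0, 5], [0, 0, 0.14, 0, 0, 0, 5], [0, 0, 0.2, 0, 0, 0, 5], [0, 0, 0.2, 0, 0, 0, 5], [0, 0, 0.2, 0, 0, 0, 5]]

```text
t: 10.73
tcp_pos: [0.491, 0.1557, 0.0361]
tool_rot: [0.996, -0.094, 0.002, 0.001]
force: [0.8, 0.2, -4.8]
finger_gap: 0.689
gripper_force: 77.1
```

Request:
carry_out:
  targets:
    - [[0, 0, 0.05, 0, 0, 0, 5], [0, 0, 0.1, 0, 0, 0, 5], [0, 0, 0.15, 0, 0, 0, 5], [0, 0, 0.15, 0, 0, 0, 5], [0, 0, 0.15, 0, 0, 0, 5]]

```text
t: 11.15
tcp_pos: [0.491, 0.1557, 0.0346]
tool_rot: [0.996, -0.094, 0.002, 0.001]
force: [-0.4, -0.2, -4.6]
finger_gap: 0.691
gripper_force: 77.1
```

Request:
carry_out:
  targets:
    - [[0, 0, 0.05, 0, 0, 0, 5], [0, 0, 0.1, 0, 0, 0, 5], [0, 0, 0.15, 0, 0, 0, 5], [0, 0, 0.15, 0, 0, 0, 5], [0, 0, 0.15, 0, 0, 0, 5]]

```text
t: 11.57
tcp_pos: [0.4912, 0.1557, 0.0337]
tool_rot: [0.996, -0.094, 0.002, 0.001]
force: [-1.4, 0.3, 4.7]
finger_gap: 0.688
gripper_force: 77.9
```

Contact came at the expected height, with a 9 N change in force. I'll release slowly.

Request:
carry_out:
  targets:
    - [[0, 0, 0, 0, 0, 0, 6.1], [0, 0, 0, 0, 0, 0, 6.4], [0, 0, 0, 0, 0, 0, 7], [0, 0, 0, 0, 0, 0, 7.6], [0, 0, 0, 0, 0, 0, 8.2], [0, 0, 0, 0, 0, 0, 8.5], [0, 0, 0, 0, 0, 0, 8.5], [0, 0, 0, 0, 0, 0, 8.5]]

```text
t: 12.23
tcp_pos: [0.4911, 0.1557, 0.0331]
tool_rot: [0.996, -0.094, 0.002, 0.001]
force: [-0.9, -0.6, 0.3]
finger_gap: 0.995
gripper_force: 0.0
```

Request:
carry_out:
  targets:
    - [[0, 0, -0.5, 0, 0, 0, 8.5], [0, 0, -1.5, 0, 0, 0, 8.5], [0, 0, -3, 0, 0, 0, 8.5], [0, 0, -5, 0, 0, 0, 8.5], [0, 0, -8, 0, 0, 0, 8.5], [0, 0, -11, 0, 0, 0, 8.5], [0, 0, -14, 0, 0, 0, 8.5], [0, 0, -16, 0, 0, 0, 8.5], [0, 0, -17, 0, 0, 0, 8.5], [0, 0, -17, 0, 0, 0, 8.5], [0, 0, -17, 0, 0, 0, 8.5]]

```text
t: 13.15
tcp_pos: [0.4902, 0.1562, 0.2034]
tool_rot: [0.996, -0.094, 0.002, 0.001]
force: [0.3, -0.1, -0.3]
finger_gap: 0.997
gripper_force: 0.0
```

Run:
```python
from h import *
import pickle
s=manip.sense();print(s['q'],s['tcp_pos'],s['force'])
c=cams.camera_info("wrist");im=cams.snapshot("wrist")[:,:,::-1];cv2.imwrite("pics/w6.png",im);pickle.dump(c,open("w6.p","wb"))
N=np.array([.4885,.1547,.03]);a=np.radians(-10.6);gx=np.array([np.cos(a),np.sin(a),0]);gy=np.array([-gx[1],gx[0],0])
G=N+.13*gx+.095*gy;print('grip pred',G, proj(c,G+[0,0,.082]),'dial',proj(c,N+.13*gx+[0,0,.045]))
# dark grip-top blob in the wrist picture; lining bounding lines
hsv=cv2.cvtColor(im,cv2.COLOR_BGR2HSV);print(proj(c,N+[[.044*gx[0]+.03*gy[0],.044*gx[1]+.03*gy[1],.018]]))
```

```text
[ 0.0928  0.4452  1.759  -0.0041  0.9334  1.8536] [0.4902 0.1562 0.2034] [ 0.3355 -0.1293 -0.3303]
grip pred [0.6338 0.2242 0.03  ] [153.5083  -6.4376] dial [324.2612   8.0527]
[286.9339 134.7466]
```

No picture views are left, so I'll verify the seating with an edge-alignment fit, then move the camera near the grip.

```bash
cat > fit.py <<'E'
from h import *
def segs():
    # top-lining outline far part & ear outline (pad frame, m)
    a=np.array
    return [(a([.044,.03,.018]),a([.044,-.03,.018])),(a([.044,.03,.018]),a([0.004,.03,.018])),(a([.044,-.03,.018]),a([0.004,-.03,.018])),
     (a([.062,.013,.006]),a([.062,-.013,.006])),(a([.062,.013,.006]),a([.048,.013,.006])),(a([.062,-.013,.006]),a([.048,-.013,.006]))]
def fit(c,im,N,yaw0,S,z):
    g=cv2.GaussianBlur(cv2.cvtColor(im,cv2.COLOR_BGR2GRAY),(0,0),1).astype(np.float32)
    gx,gy=cv2.Sobel(g,cv2.CV_32F,1,0),cv2.Sobel(g,cv2.CV_32F,0,1)
    best=[]
    t=np.linspace(.05,.95,25)[:,None]
    for yaw in np.arange(yaw0-3,yaw0+3.1,1):
        r=R.from_euler('z',yaw,degrees=True)
        for dx in np.arange(-9,9.1,.5):
            for dy in np.arange(-9,9.1,.5):
                o=r.apply([dx/1e3,dy/1e3,0])+[N[0],N[1],z];sc=0
                for A,B in S:
                    p=proj(c,r.apply(A+(B-A)*t)+o);d=p[-1]-p[0];n=np.array([-d[1],d[0]])/np.linalg.norm(d)
                    m=p.astype(np.float32)[None]
                    G=cv2.remap(gx,m,None,1)*n[0]+cv2.remap(gy,m,None,1)*n[1]
                    sc+=abs(G.mean())/len(S)
                best.append((sc,yaw,dx,dy))
    best.sort(reverse=True);return best[:5]
E
python3 - <<'E'
from fit import *
import pickle
for n,N,z in(("w6",[.4885,.1547],.03),):
    c=pickle.load(open(n+".p","rb"));im=cv2.imread(f"pics/{n}.png")
    for zz in(.03,.034):
        for b in fit(c,im,N,-10.6,segs(),zz):print(zz,np.round(b,2))
E
```

```text
0.03 [110.3 -12.6   3.5   3.5]
0.03 [109.33 -11.6    3.5    2.5 ]
0.03 [108.98 -13.6    3.5    4.5 ]
0.03 [108.94 -12.6    3.5    4.  ]
0.03 [108.87 -11.6    3.5    3.  ]
0.034 [116.34 -12.6    3.5    3.5 ]
0.034 [115.03 -12.6    4.     3.5 ]
0.034 [114.39 -11.6    4.     3.  ]
0.034 [113.84 -11.6    4.     2.5 ]
0.034 [113.76 -11.6    3.5    3.  ]
```

Request:
carry_out:
  targets:
    - [[0.3, -1.5, 0, 0, 0, 0, 8.5], [0.8, -3, 0, 0, 0, 0, 8.5], [1.3, -4.5, 0, 0, 0, 0, 8.5], [1.6, -5.8, 0, 0, 0, 0, 8.5], [2, -7, 0, 0, 0, 0, 8.5], [2, -7.5, 0, 0, 0, 0, 8.5], [2, -7.5, 0, 0, 0, 0, 8.5], [2, -7.5, 0, 0, 0, 0, 8.5]]

```text
t: 13.87
tcp_pos: [0.5234, 0.2261, 0.2024]
tool_rot: [0.996, -0.093, 0.001, 0.002]
force: [0.3, 0.4, 0.2]
finger_gap: 0.994
gripper_force: 0.0
```

Run:
```python
from h import *
import pickle
s=manip.sense();print(s['q'],s['tcp_pos'],s['force'])
c=cams.camera_info("wrist");im=cams.snapshot("wrist")[:,:,::-1];cv2.imwrite("pics/w7.png",im);pickle.dump(c,open("w7.p","wb"))
print(proj(c,[[.634,.224,.112],[.616,.131,.075]]))
hsv=cv2.cvtColor(im,cv2.COLOR_BGR2HSV);m=(hsv[:,:,2]<45).astype(np.uint8);m[230:]=0
n,l,st,ce=cv2.connectedComponentsWithStats(m)
for i in range(1,n):
    if st[i,4]>60:print(st[i],ce[i])
```

```text
[ 0.2138  0.5144  1.621  -0.0048  1.005   1.974 ] [0.5234 0.2261 0.2024] [0.3293 0.45   0.1793]
[[289.5224  31.2539]
 [435.2879  40.6231]]
[604  12  14 152 953] [608.6957  99.5005]
[271  39  40  29 368] [290.3533  59.9891]
```

Run:
```python
from fit import *
import pickle
a=np.array
nest=[(a([.0755,.0305,.042]),a([.0755,-.0305,.042])),(a([.066,.0165,.042]),a([.066,-.0165,.042])),(a([.0755,.0305,.042]),a([.052,.0305,.042])),(a([.0755,-.0305,.042]),a([.052,-.0305,.042])),(a([.052,.0305,.042]),a([.052,.018,.042])),(a([.052,-.0305,.042]),a([.052,-.018,.042]))]
for n in("w6","w7"):
    c=pickle.load(open(n+".p","rb"));im=cv2.imread(f"pics/{n}.png")
    for b in fit(c,im,[.4885,.1547],-10.6,nest,0)[:4]:print(n,'nest',np.round(b,2))
    for b in fit(c,im,[.4885,.1547],-10.6,segs(),.03)[:3]:print(n,'pad',np.round(b,2))
c=pickle.load(open("w5.p","rb"));im=cv2.imread("pics/w5.png");print('w5 nest',np.round(fit(c,im,[.4885,.1547],-10.6,nest,0)[:3],2))
c=pickle.load(open("w7.p","rb"));im=cv2.imread("pics/w7.png")
r=R.from_euler('z',-10.6,degrees=True);g=a([.634,.224,0])
for h in(.112,.068):print(h,proj(c,g+r.apply([[-.012,.012,h],[-.012,-.012,h],[.012,-.012,h],[.012,.012,h]])).round(1).tolist())
hs=cv2.cvtColor(im,cv2.COLOR_BGR2HSV)[:,:,2];print(hs[0:100:3,255:330:5])
```

```text
w6 nest [152.54 -10.6    0.     0.  ]
w6 nest [149.78 -10.6    0.     0.5 ]
w6 nest [148.89 -10.6    0.    -0.5 ]
w6 nest [148.81  -9.6    0.    -1.  ]
w6 pad [110.3 -12.6   3.5   3.5]
w6 pad [109.33 -11.6    3.5    2.5 ]
w6 pad [108.98 -13.6    3.5    4.5 ]
w7 nest [155.46 -10.6    0.     0.  ]
w7 nest [154.58 -10.6    0.     0.5 ]
w7 nest [153.83  -9.6    0.    -1.  ]
w7 nest [153.74 -11.6    0.     1.5 ]
w7 pad [129.15  -9.6    3.5    1.  ]
w7 pad [128.48  -8.6    3.5    0.5 ]
w7 pad [128.45  -9.6    3.     1.  ]
w5 nest [[ 98.42 -10.6    0.     0.  ]
 [ 98.31 -10.6    0.    -0.5 ]
 [ 96.8  -10.6    0.     0.5 ]]
0.112 [[269.4, 54.1], [310.9, 54.0], [310.4, 7.6], [267.4, 7.6]]
0.068 [[278.4, 59.9], [312.7, 59.9], [312.3, 22.0], [277.0, 22.0]]
[[156 157 155  51  47  44  41  48  46  45  46  47  45  49  75]
 [154 156 156 108  43  42  51  57  56  56  56  51  46  47  82]
 [159 155 155 137  46  50  75 110 108 111 114  87  55  51 113]
 [156 155 155 105  89  89  92 111 109 114 111  97  96  95 158]
 [156 159 156 108  89  90  92 111 107 111 111  96  90  94 158]
 [156 160 164 114 108 108 108
[... 1098 characters left out ...]
4 194]
 [143 161 158 188 120 113  97  95 101  98  93 142 213 219 196]
 [134 155 152 188 124 123 125 123 124 125 123 143 215 218 198]
 [131 156 157 202 124 124 126 126 128 124 120 187 213 213 196]
 [125 153 140 135 124 124 122 129 126 125 122 201 216 217 195]
 [135 154 142 130 124 124 122 126 122 119 121 184 206 205 186]
 [143 156  92  96 100  93  96  99 101  98 102 109 108 110 147]
 [143 155  93  93  91  90  94 108 110 111 112 107  96 101 161]
 [150 156  95  91  93  95  94 108 110 109 111 105  94  95 159]
 [154 156  93  90  91  94  95 110 108 110 111 106  94  91 153]
 [160 158  93  86  89  93  92 110 110 107 109 108  95  95  96]
 [156 155  92  92  91  91  93 109 110 110 110 108  93  96  94]]
```

Run:
```python
from fit import *
import pickle
from scipy.optimize import differential_evolution as DE
a=np.array;V=[]
for n in("w6","w7"):
    c=pickle.load(open(n+".p","rb"));im=cv2.imread(f"pics/{n}.png")
    g=cv2.GaussianBlur(cv2.cvtColor(im,cv2.COLOR_BGR2GRAY),(0,0),1).astype(np.float32)
    V.append((c,cv2.Sobel(g,5,1,0),cv2.Sobel(g,5,0,1)))
r0=R.from_euler('z',-10.6,degrees=True);N=a([.4885,.1547,.03]);t=np.linspace(.05,.95,25)[:,None]
def cost(x):
    r=r0*R.from_euler('zyx',x[3:],degrees=True);o=N+r0.apply(a(x[:3])/1e3);sc=0
    for c,gx,gy in V:
        for A,B in segs():
            p=proj(c,r.apply(A+(B-A)*t)+o);d=p[-1]-p[0];n=a([-d[1],d[0]])/np.linalg.norm(d);m=p.astype(np.float32)[None]
            sc+=abs((cv2.remap(gx,m,None,1)*n[0]+cv2.remap(gy,m,None,1)*n[1]).mean())/12
    return -sc
for s in(0,1):
    q=DE(cost,[(-8,8),(-8,8),(-6,14),(-5,5),(-8,8),(-8,8)],seed=s,maxiter=80,popsize=10);print(q.x,q.fun)
q=DE(lambda y:cost([*y,0,0]),[(-8,8),(-8,8),(-6,14),(-5,5)],seed=1,maxiter=80);print(q.x,q.fun)
c,im=V[1][0],cv2.imread("pics/w7.png")
G=r0.inv()
for uv,h in(((290,21.5),.112),((290,67),.068)):print(h,G.apply(onz(c,uv,h)-N)*1e3)
for n in("w6","w7"):
    im=cv2.imread(f"pics/{n}.png");hs=cv2.cvtColor(im,40);m=((hs[:,:,2]>190)&(hs[:,:,1]<60)).astype(np.uint8)[:130]
    k,l,st,ce=cv2.connectedComponentsWithStats(m);cc=pickle.load(open(n+".p","rb"))
    for i in range(1,k):
        if st[i,4]>150:print(n,st[i],ce[i],G.apply(onz(cc,ce[i],.074)-N)*1e3)
```

```text
[ 2.7507  1.2424 -1.8551  0.0964  1.6973  1.0008] -120.32894242704478
[ 2.8348  1.1777 -2.5933  0.3003  1.0449  1.5553] -120.06564032482913
[ 2.9893  0.6066 -3.3538  0.689 ] -120.25416679898923
0.112 [135.2752  94.4601  82.    ]
0.068 [113.6141  98.9024  38.    ]
w6 [ 198    0   95   53 2662] [240.4444  21.1041] [122.5437  55.8859  44.    ]
w6 [ 298    0   54   47 2064] [324.4346  21.0921] [122.4268  -0.1185  44.    ]
w6 [287  94  16  13 196] [294.3061 100.0918] [71.7369 21.3392 44.    ]
w6 [346  94  16  13 176] [354.2045  99.6193] [ 71.9508 -21.269   44.    ]
w6 [ 546  107   94   23 1597] [593.6813 119.3375] [  57.7579 -195.0787   44.    ]
w7 [ 264   17  138   65 3027] [338.3505  47.6036] [125.5583  65.2373  44.    ]
w7 [ 409   20   53   58 2261] [435.0341  48.5122] [124.8899  -0.456   44.    ]
w7 [437 119  17  11 165] [444.497  124.0303] [ 74.4375 -12.2429  44.    ]
```

The pad is seated: the fit gives +3 mm along, +1 mm across, level. The head is at about 124.5 mm from the nest centre. Next I'll turn the tool 90° and go over the grip.

Run:
```python
from h import *
r0=R.from_euler('z',-10.6,degrees=True);N=np.array([.4885,.1547,0])
for z in(.2,.097):print(N+r0.apply([.1245,.095,z]),*rows(N+r0.apply([.1245,.095,z]),padR(79.4,0)))
```

```text
[0.6284 0.2252 0.2   ] [10.3237 -1.8956  0.284 ] [  0.2728   0.0144 -90.1335]
[0.6284 0.2252 0.097 ] [10.2941 -1.9284 10.5839] [  0.2728   0.0144 -90.1335]
```

Request:
carry_out:
  targets:
    - [[0.4, -0.1, 0, 0, 0, -4, 8.5], [1.2, -0.2, 0, 0, 0, -10, 8.5], [2, -0.4, 0, 0, 0, -17, 8.5], [3, -0.5, 0, 0, 0, -24, 8.5], [4, -0.7, 0, 0, 0, -31, 8.5], [5, -0.9, 0, 0, 0, -38, 8.5], [6, -1.1, 0, 0, 0, -45, 8.5], [7, -1.3, 0, 0, 0, -52, 8.5], [8, -1.5, 0, 0, 0, -59, 8.5], [9, -1.7, 0, 0, 0, -66, 8.5], [9.8, -1.8, 0, 0, 0, -73, 8.5], [10.3, -1.9, 0, 0, 0, -80, 8.5]]

```text
t: 14.92
tcp_pos: [0.6294, 0.2245, 0.2034]
tool_rot: [0.821, 0.57, 0.001, 0.002]
force: [-0.2, -0.4, 0.6]
finger_gap: 0.995
gripper_force: 0.0
```

Request:
carry_out:
  targets:
    - [[0, 0, 0, 0, 0, -5, 8.5], [0, 0, 0, 0, 0, -10, 8.5], [0, 0, 0, 0, 0, -10, 8.5], [0, 0, 0, 0, 0, -10, 8.5], [0, 0, 0, 0, 0, -10, 8.5]]

```text
t: 15.33
tcp_pos: [0.6286, 0.2252, 0.2035]
tool_rot: [0.771, 0.637, 0.0, 0.002]
force: [0.6, -0.3, 0.1]
finger_gap: 0.993
gripper_force: 0.0
```

Run:
```python
from h import *
r0=R.from_euler('z',-10.6,degrees=True);N=np.array([.4885,.1547,0])
s=manip.sense();print(s['tcp_pos'],s['q'],*rows(N+r0.apply([.1245,.095,.097]),padR(79.4,0)))
```

```text
[0.6286 0.2252 0.2035] [ 0.1785  0.635   1.3639 -0.0041  1.1399  0.37  ] [ 0.024  -0.0641 10.6492] [ 0.2264  0.14   -0.2779]
```

Request:
carry_out:
  targets:
    - [[0, 0, 1.5, 0, 0, 0, 8.5], [0, 0, 3.5, 0, 0, 0, 8.5], [0, 0, 5.5, 0, 0, 0, 8.5], [0, 0, 7.5, 0, 0, 0, 8.5], [0, 0, 9, 0, 0, 0, 8.5], [0, 0, 10, 0, 0, 0, 8.5], [0, 0, 10.5, 0, 0, 0, 8.5], [0, 0, 10.5, 0, 0, 0, 8.5]]

```text
t: 16.0
tcp_pos: [0.6286, 0.2251, 0.0974]
tool_rot: [0.77, 0.638, -0.0, 0.002]
force: [-0.9, 0.1, -0.7]
finger_gap: 0.994
gripper_force: 0.0
```

Request:
carry_out:
  targets:
    - [[0, 0, 0, 0, 0, 0, 6.5], [0, 0, 0, 0, 0, 0, 5], [0, 0, 0, 0, 0, 0, 4], [0, 0, 0, 0, 0, 0, 3], [0, 0, 0, 0, 0, 0, 2.2], [0, 0, 0, 0, 0, 0, 2], [0, 0, 0, 0, 0, 0, 2], [0, 0, 0, 0, 0, 0, 2], [0, 0, 0, 0, 0, 0, 2], [0, 0, 0, 0, 0, 0, 2]]
  force: 25

```text
t: 16.83
tcp_pos: [0.6292, 0.2254, 0.0993]
tool_rot: [0.77, 0.638, 0.001, 0.002]
force: [-2.0, 0.2, 4.8]
finger_gap: 0.274
gripper_force: 27.1
```

Run:
```python
from h import *
r0=R.from_euler('z',-10.6,degrees=True);N=np.array([.4885,.1547,0])
s=manip.sense();print(s['tcp_pos'],s['force'],r0.inv().apply(s['tcp_pos']-N)*1e3,s['finger_gap']*85.4,*rows(s['tcp_pos']-.127*r0.apply([1,0,0]),padR(79.4,0)))
```

```text
[0.6292 0.2254 0.0993] [-1.9661  0.2422  4.8187] [125.3062  95.3595  99.2515] 23.442191935510284 [ -0.0293 -12.6998  -0.0553] [ 0.2497  0.1202 -0.1319]
```

Request:
carry_out:
  targets:
    - [[0, -0.4, 0, 0, 0, 0, 2], [0, -1.2, 0, 0, 0, 0, 2], [0, -2.4, 0, 0, 0, 0, 2], [0, -3.6, 0, 0, 0, 0, 2], [0, -4.8, 0, 0, 0, 0, 2], [0, -6, 0, 0, 0, 0, 2], [0, -7.2, 0, 0, 0, 0, 2], [0, -8.4, 0, 0, 0, 0, 2], [0, -9.6, 0, 0, 0, 0, 2], [0, -10.8, 0, 0, 0, 0, 2], [0, -11.6, 0, 0, 0, 0, 2], [0, -12.2, 0, 0, 0, 0, 2]]

```text
t: 17.83
tcp_pos: [0.5092, 0.2478, 0.0992]
tool_rot: [0.77, 0.638, 0.001, 0.003]
force: [2.0, -3.0, 9.0]
finger_gap: 0.28
gripper_force: 27.7
```

Request:
carry_out:
  targets:
    - [[0, -0.3, 0, 0, 0, 0, 2], [0, -0.5, 0, 0, 0, 0, 2], [0, -0.5, 0, 0, 0, 0, 2], [0, -0.5, 0, 0, 0, 0, 2]]

```text
t: 18.17
tcp_pos: [0.5041, 0.2487, 0.0992]
tool_rot: [0.77, 0.638, 0.001, 0.003]
force: [-0.4, -3.0, 10.1]
finger_gap: 0.279
gripper_force: 27.9
```

Run:
```python
from h import *
r0=R.from_euler('z',-10.6,degrees=True);N=np.array([.4885,.1547,0])
s=manip.sense();print(s['tcp_pos'],s['force'],r0.inv().apply(s['tcp_pos']-N)*1e3,s['finger_gap']*85.4)
```

```text
[0.5041 0.2487 0.0992] [-0.3819 -2.9977 10.1073] [-1.962  95.2714 99.1925] 23.851810538026214
```

Head moved 127 mm. I'll open and rise, then check the dial against the nest.

Request:
carry_out:
  targets:
    - [[0, 0, 0, 0, 0, 0, 2.6], [0, 0, 0, 0, 0, 0, 3.2], [0, 0, 0, 0, 0, 0, 4], [0, 0, 0, 0, 0, 0, 5], [0, 0, 0, 0, 0, 0, 6], [0, 0, 0, 0, 0, 0, 6], [0, 0, 0, 0, 0, 0, 6]]

```text
t: 18.75
tcp_pos: [0.5043, 0.249, 0.0977]
tool_rot: [0.77, 0.638, 0.0, 0.002]
force: [0.5, -0.1, -1.0]
finger_gap: 0.701
gripper_force: 0.0
```

Request:
carry_out:
  targets:
    - [[0, 0, -0.5, 0, 0, 0, 6], [0, 0, -2, 0, 0, 0, 6], [0, 0, -4, 0, 0, 0, 6], [0, 0, -7, 0, 0, 0, 6], [0, 0, -10, 0, 0, 0, 6], [-3, 0, -13, 0, 0, 0, 6], [-6, 0, -15, 0, 0, 0, 6], [-9, 0, -15, 0, 0, 0, 6], [-12, 0, -15, 0, 0, 0, 6], [-13, 0, -15, 0, 0, 0, 6], [-13, 0, -15, 0, 0, 0, 6], [-13, 0, -15, 0, 0, 0, 6]]

```text
t: 19.75
tcp_pos: [0.4799, 0.1218, 0.2484]
tool_rot: [0.771, 0.637, 0.001, 0.002]
force: [0.0, 0.8, 0.0]
finger_gap: 0.702
gripper_force: 0.0
```

Run:
```python
from h import *
import pickle
r0=R.from_euler('z',-10.6,degrees=True);N=np.array([.4885,.1547,.03])
print(manip.sense()['tcp_pos'],manip.sense()['force'])
for n in("wrist","top","scene"):
    c=cams.camera_info(n);im=cams.snapshot(n)[:,:,::-1].copy();cv2.imwrite(f"pics/end_{n}.png",im);pickle.dump(c,open(f"e_{n}.p","wb"))
    d=proj(c,N+[0,0,.045]);print(n,d)
    hs=cv2.cvtColor(im,40);m=((hs[:,:,2]>190)&(hs[:,:,1]<60)).astype(np.uint8)
    k,l,st,ce=cv2.connectedComponentsWithStats(m)
    for i in range(1,k):
        if st[i,4]>(300 if n=="wrist" else 15) and np.linalg.norm(ce[i]-d)<90 :print(n,st[i],ce[i],r0.inv().apply(onz(c,ce[i],.074)-N)*1e3)
```

```text
[0.4799 0.1218 0.2484] [0.0259 0.7743 0.022 ]
wrist [323.2079 140.5235]
wrist [ 302  120   41   41 1294] [321.7952 140.3478] [-1.2158  0.0074 44.    ]
top [243.6372 197.8153]
top [221 145   7  14  63] [224.1111 151.7619] [118.4819  83.0966  44.    ]
scene [349.181  283.9326]
scene [338 190  14  13  26] [342.7308 197.0385] [ -75.9086 -275.6161   44.    ]
scene [285 198  29  44 350] [299.0543 219.3171] [  68.6899 -235.4572   44.    ]
scene [354 227   7  29  48] [357.1875 240.8125] [ -64.9295 -119.2785   44.    ]
scene [ 280  267  103   95 4302] [325.0314 314.2311] [84.829  61.3958 44.    ]
scene [374 299  18  21 216] [382.2037 309.1204] [-56.2421  90.1448  44.    ]
scene [420 319  10  10  77] [424.7273 323.2597] [-142.6408  155.7304   44.    ]
scene [417 325   7   9  23] [419.0435 329.6522] [-122.4396  166.8116   44.    ]
scene [384 329  15   6  22] [391.5909 331.6818] [-56.328  152.0116  44.    ]
```

The dial stands within about 1 mm of the nest's middle, and the tool is clear. Handing in.

```bash
python3 -c "
from station import sign_off
print(sign_off())"
```

```text
the job is handed in; nothing more can be done
None
```

I handed the job in at about 20 s of the 67 s allowed; no verdict came back. By my camera measurements the wide pad is seated lining up in the nest (about 3 mm off along, 1 mm across), the dial is about 1 mm from the nest's middle, and I made no contact with the narrow pad.

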